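Free the pawl and press the cake-box seal down with the ratchet lever press

TASK

Press down the seal on the cake box with the lever press: first push the pawl's thumb paddle down as far as it goes so that the pawl stands clear of the teeth, then push the handle of the raised arm down past the teeth until its round pad rests flat on the box lid. Use only the fingertips or the outside of the fingers: grip, lift or force nothing, leave the box and the things beside the press where they stand, and finish with the pawl still free and the arm down.

Things in the scene. Friction and masses are not known exactly. Their poses are not given: they have to be found in the camera images.
- press: Fixed bench press of aluminium, grey paint and steel. Origin: on the counter under the arm's hinge. Its -x is the side to which the arm reaches over the cake box, +x the side of pawl and paddle, z up. Base plate 10 mm thick, x = -132 to +100 mm, y within +-68 mm round the box, +-40 mm elsewhere. Grey hinge posts at x = 0 (133 mm high), pawl posts at x = 75 mm (162 mm high).
- press_hinge (a point): Centre of the arm's hinge, 100 mm above the counter, straight above the press's origin; the hinge axis is the press's y.
- press_arm (a joint): Angle of the steel lever arm, rad: 0 = level, its pad flat on the box lid; larger = raised (starts at 0.74 to 0.86). A stiff hinge: the arm stays where it is left; pushing it down takes 2 to 8 N at the handle once the pawl is free. With the pawl engaged, a tooth of the arm's quadrant stops on the pawl within 0.13 rad. The pad is a black disc 56 mm across, 73 mm from the hinge.
- handle_top (a point): Middle of the top (with the arm level) of the black handle, a round crossbar 23 mm thick and 90 mm long, lying along the press's y across the end of the arm, its axis 170 mm from the hinge axis; moves with the arm on its arc, 220 to 240 mm above the counter at the start. The bar's axis lies 11.5 mm from this point, square to the arm.
- pawl (a joint): Angle of the pawl, rad: 0 = hooked between the teeth, 0.35 = fully free (its stop). A rocker on a stiff pivot at press x = 75 mm, 150 mm above the counter: pressing its paddle down (1 to 4 N, about 17 mm at the paddle's middle) raises the hook; no spring, it stays where it is left.
- paddle_top (a point): Middle of the top face of the pawl's thumb paddle, a dark steel plate 34 mm (press x) by 36 mm (press y), 7 mm thick, finely ribbed, 50 mm beyond the pawl's pivot, away from the arm; about 154 mm above the counter when engaged, 136 mm when free. Nothing under it but the base plate's end and the counter.
- cake_box: White folded cake box, 115 x 85 x 52 mm, loose on the base plate under the pad, between two low guide strips; its 115 mm length lies along the press's y. Origin: centre of its underside. Must stay there.
- stamp: Wooden rubber stamp, 45 x 30 x 70 mm, standing loose beside the press. Origin: centre of its underside. A bystander.
- sticker_roll: Roll of round stickers, 73 mm across, 30 mm high, lying loose beside the press. Origin: centre of its underside. A bystander.
- shaker: Plain steel cocoa shaker, 50 mm across, 92 mm high, standing loose beside the press. Origin: centre of its underside. A bystander.

How it is judged:
By the outcome, as a careful person would: the job done as asked, in the order asked, and still so for the second after the job is handed in, with the robot touching nothing.
It also fails if it takes over 45 s, if anything falls off the work surface, if the arm or the gripper's body presses on something with over 40 N, if the wrist force passes 120 N, or if a joint passes its speed limit or range.

ROBOT

A 7-joint arm with a two-finger parallel gripper is mounted at the origin on a cart in front of the work surface, level with it; the furniture and walls round the work are solid. World frame = base frame: x ahead of the robot, y to its left, z up, the work surface at z = 0. Lengths are in m, angles in rad, forces in N, time in s.
With the tool pointing down it reaches from about 0.4 to 0.875 m from the base axis. Payload 19.3 kg.
Tool frame: the origin (TCP) lies at the very end of the fingers, on their centre line; the grasp point (between the pads) lies bot.pinch_z behind it (bot.pinch_z is the distance from the TCP to the grasp point, in m); z points along the fingers, y is the line along which they close (so a half turn about z gives the same grasp; the last joint's range is limited). The gripper opens to 85 mm and grips with 20 to 120 N. Pads are 22 mm wide; open, the fingers measure 114 mm over their backs; the gripper's body (76 mm by 85 mm) begins 54 mm behind the grasp point. The pads swing forward as they close: fully open they stand 13 mm farther back than shut.
Start: joints at [1.104, 0.521, -0.036, 1.599, 0.021, 1.021, -0.113], TCP at [0.242, -0.576, 0.231] pointing down, gripper open.
Joint ranges: [-2.91, 2.91], [-0.3, 2.13], [-1.5, 1.42], [0.17, 2.43], [-1.26, 4.41], [0.16, 1.93], [-2.52, 2.52]. Speed limits (rad/s): [1.89, 1.89, 2.39, 2.39, 3.01, 3.01, 3.01].

INTERFACE

Orientations are given as [roll, pitch, yaw] about the fixed x, y, z axes, in that order (R = Rz(yaw) Ry(pitch) Rx(roll)).
In Python, from workcell import bot, grab_frame, ticket gives the robot as it stands.
- The arm moves only by the tool arm_command, never from a script. Its argument "commands" is a list of rows, each a list of 3 entries, a list of its own where there are three numbers: the shift along the world's x, y, z in mm, then the turn about the world's z in rad, then the gripper command: -1 is fully open, 1 is shut, values between are in proportion. In form: [[[tx, ty, tz], roll, fingers], ...]. A call has 1 to 20 rows; each row shifts and turns the commanded pose from where the row before left it; what a row does not reach is not made up. A row lasts 1/10 s, in which the tool goes at most 50 mm and 8.59 degrees, less where a joint would pass 70% of its speed; a pose out of reach is approached as far as the arm can. A call with a gripper value outside its range is refused whole. The fingers move at their own pace and stop on an object; "newtons" is the grip in N (left out, the last holds). Time passes only in rows, so rows that do not move let the fingers close. It gives the time, the measured TCP pose, the force, the opening and the grip force at its end, in the units of the state.
- bot.observe(): the state, without advancing time (a new reading comes with each control period).
- grab_frame(name): name is "scene" or "top" or "wrist"; returns a dict with "image" (480x640x3 uint8, red, green, blue), "vertical_fov" (degrees; the focal length in pixels is half the picture's height over the tangent of half this angle, whatever the lens; pixels are square), "cx", "cy" (the principal point, pixels), "R" (3x3) and "t" (3): a world point X has camera coordinates R X + t. Camera axes: x right, y down, z forward; pixel columns grow to the right and rows downward; lengths in m; the calibration is good to about 2 mm. The wrist camera is an equidistant fisheye: a pixel r from the principal point sees the ray r / f radians off the axis. A picture is of the moment at which its call begins. There is no depth.
- ticket.job_done(): hands the job in; it is judged then, once.
The state is a dict: "clock": time; "qpos": joint angles; "qd": joint speeds; "joint_efforts": joint torques, N m; "position": TCP position; "tool_rot": TCP orientation; "force": force on the tool from outside, world axes, zero at the start; "moment": the same for the moment, N m; "grip_width": finger opening in m; "finger_force": force on a finger pad.
Only numpy, scipy, OpenCV 4.12 (cv2) and the standard library are available. Lean on these libraries where they do the work, as an engineer would, in place of code of your own. Each camera call takes 0.05 s, during which the arm holds its last target. There are 200 camera calls.

## Working session

There is one attempt and no reset: what is moved stays moved. The work goes in short steps, Python scripts to look and compute and a tool call to move; the robot and the scene stay as the last step left them, time stands still between calls to the robot, and variables do not carry over. Pictures are saved under pics/ and viewed, at most 10 in all, crops included, and the job is handed in when it is done.

Besides the shell and the picture viewer there is one more tool, called after "Call:" by a JSON object that holds its "method" and its "body". arm_command: Moves the arm, as the interface text tells. Its arguments: {"type":"object","properties":{"commands":{"type":"array"},"newtons":{"type":"number"}},"required":["commands"]}

```bash
mkdir -p pics
python3 - <<'E'
from workcell import bot, grab_frame
import cv2,numpy as np,pickle
d={}
for n in ("scene","top"):
    f=grab_frame(n); d[n]=f; cv2.imwrite(f"pics/{n}0.png",f["image"][:,:,::-1]); print(n,f["vertical_fov"],f["cx"],f["cy"],np.round(-f["R"].T@f["t"],3),np.round(f["R"],2).tolist())
pickle.dump(d,open("f0.pkl","wb"))
s=bot.observe(); print(s["position"],s["tool_rot"],s["grip_width"],bot.pinch_z,s["clock"])
E
```

```text
scene 46.21122684597754 317.8128084628177 233.96792572242634 [-0.031 -0.426  0.643] [[0.5, -0.87, 0.01], [-0.52, -0.31, -0.79], [0.69, 0.39, -0.61]]
top 56.51540217523824 321.70105720167675 237.08034435892117 [ 0.4   -0.083  0.956] [[-0.02, -1.0, 0.01], [-0.98, 0.02, -0.18], [0.18, -0.02, -0.98]]
[ 0.2414091  -0.57618539  0.23080246] [-3.14061347e+00  8.61423364e-05  3.96812341e-01] 0.08549104152357967 0.0187 0.1
```

View pics/scene0.png

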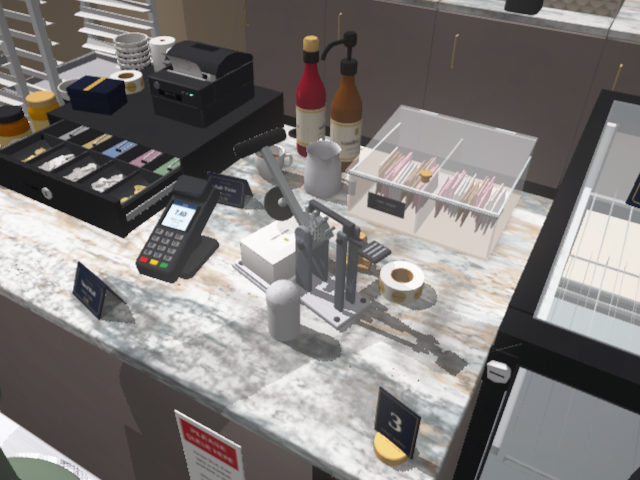

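View pics/top0.png

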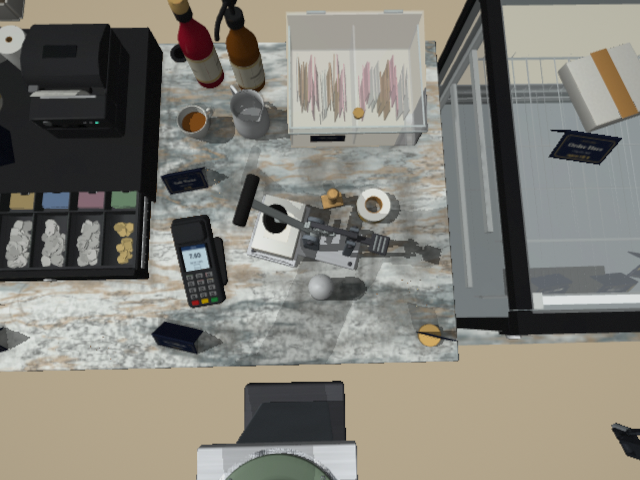

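The views show the press near the middle: handle at top px (246,200), paddle (380,244). Shaker is at (320,288), roll (374,205), stamp (333,198). I'll enlarge both.

Run:
```python
import cv2,pickle
d=pickle.load(open("f0.pkl","rb"))
for n,(x,y,w,h) in {"scene":(225,115,200,150+75),"top":(225,165,200,150)}.items():
    c=d[n]["image"][y:y+h,x:x+w,::-1]; s=4 if n=="top" else 2.6
    cv2.imwrite(f"pics/{n}1.png",cv2.resize(c,None,fx=s,fy=s,interpolation=cv2.INTER_CUBIC))
```

```text
(no output)
```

View pics/scene1.png

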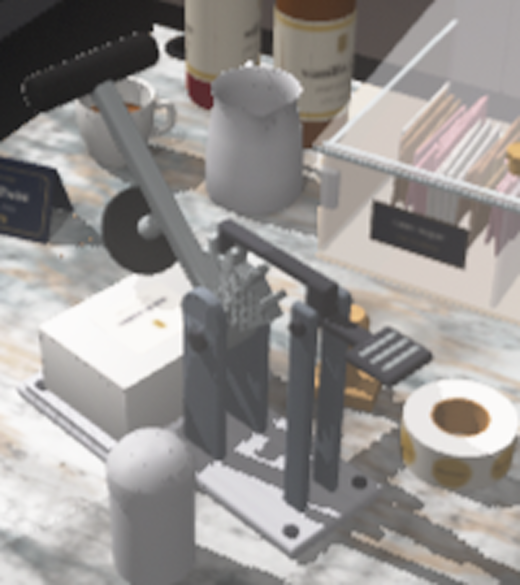

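View pics/top1.png

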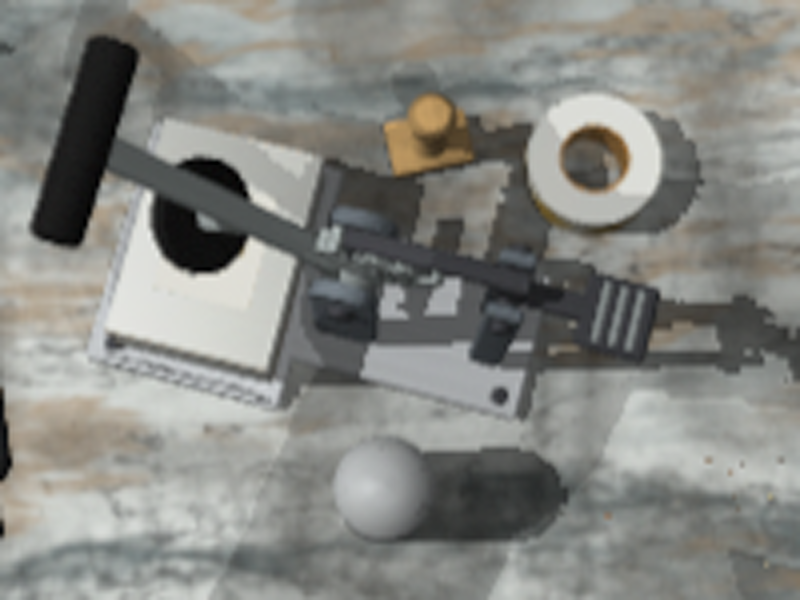

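```bash
cat > fit.py <<'E'
import pickle,numpy as np
from scipy.optimize import least_squares
def proj(f,X):
    c=f["R"]@X+f["t"]; k=240/np.tan(np.radians(f["vertical_fov"]/2))
    return np.array([f["cx"]+k*c[0]/c[2],f["cy"]+k*c[1]/c[2]])
def W(p,q):
    c,s=np.cos(p[2]),np.sin(p[2]); return np.array([p[0]+c*q[0]-s*q[1],p[1]+s*q[0]+c*q[1],q[2]])
def handle(a,top=0): return np.array([-.17*np.cos(a)+top*.0115*np.sin(a),0,.1+.17*np.sin(a)+top*.0115*np.cos(a)])
if __name__=="__main__":
    d=pickle.load(open("f0.pkl","rb"))
    obs=[("top",660,288,(142,18,154)),("top",643,362,(142,-18,154)),("top",520,418,(100,-40,10)),("top",95,360,(-132,-68,10)),
     ("scene",433,353,(142,18,154)),("scene",390,383,(142,-18,154)),("scene",293,550,(100,-40,10)),("scene",385,488,(100,40,10)),("scene",20,388,(-132,-68,10)),
     ("top",85,140,None),("scene",91,70,None)]
    def px(n,u,v): return np.array([225+u/4,165+v/4] if n=="top" else [225+u/2.6,115+v/2.6])-.4
    def res(p): return np.concatenate([proj(d[n],W(p,handle(p[3]) if q is None else np.array(q)/1e3))-px(n,u,v) for n,u,v,q in obs])
    r=least_squares(res,[.45,-.08,-1.75,.8],loss="soft_l1"); p=r.x
    print(p); print(np.round(res(p).reshape(-1,2),1).tolist())
    print("paddle",W(p,[.125,0,.154]),"handle axis",W(p,handle(p[3])))
    for n,u,v,z in (("top",382,485,.075),("top",595,160,.03),("top",433,115,.07)):
        f=d[n];k=240/np.tan(np.radians(f["vertical_fov"]/2));q=px(n,u,v)
        r=f["R"].T@np.array([(q[0]-f["cx"])/k,(q[1]-f["cy"])/k,1]);o=-f["R"].T@f["t"];X=o+r*(z-o[2])/r[2];print("obj",X)
    np.save("p.npy",p)
E
python3 fit.py
```

```text
[ 0.56571925 -0.08010493 -1.85325992  0.81949267]
[[0.5, -0.2], [0.2, 0.1], [-1.1, 0.3], [-3.4, -0.6], [1.1, -0.1], [0.2, -0.1], [0.0, 1.3], [-0.2, -0.4], [-2.4, -1.0], [-0.0, 0.3], [0.8, 1.0]]
paddle [ 0.53087895 -0.20015139  0.154     ] handle axis [0.59806239 0.03133722 0.22423594]
obj [ 0.46155653 -0.0924378   0.075     ]
obj [ 0.63540065 -0.2104814   0.03      ]
obj [ 0.65054751 -0.1227247   0.07      ]
```

Call:
{"method": "arm_command", "body": {"commands": [[[5,29,5],-0.062,1],[[5,29,5],-0.062,1],[[5,29,5],-0.062,1],[[5,29,5],-0.062,1],[[5,29,5],-0.062,1],[[5,29,5],-0.062,1],[[5,29,5],-0.062,1],[[5,29,5],-0.062,1],[[10,23,0],-0.061,1],[[10,23,0],-0.061,1],[[10,23,0],-0.061,1],[[0,0,0],0,1],[[0,0,0],0,1],[[0,0,0],0,1]], "newtons": 20}}

```text
clock: 1.5
position: [0.3112, -0.276, 0.2712]
tool_rot: [3.142, 0.0, -0.282]
force: [-0.5, 0.6, -0.3]
grip_width: -0.0003
finger_force: 0.0
```

Call:
{"method": "arm_command", "body": {"commands": [[[27,8,-6],0,1],[[27,8,-6],0,1],[[27,8,-6],0,1],[[27,8,-6],0,1],[[27,8,-6],0,1],[[27,8,-6],0,1],[[27,8,-6],0,1],[[27,9,-6],0,1],[[1,1,-16],0,1],[[0,0,-16],0,1],[[0,0,-14],0,1],[[0,0,0],0,1],[[0,0,0],0,1]]}}

```text
clock: 2.8
position: [0.5284, -0.21, 0.1775]
tool_rot: [3.142, 0.0, -0.283]
force: [-0.1, -0.3, 0.6]
grip_width: -0.0
finger_force: 0.0
```

Run:
```python
from workcell import bot, grab_frame
import cv2,numpy as np
a=grab_frame("scene")["image"][130:330,280:440,::-1]; b=grab_frame("top")["image"][160:290,300:430,::-1]
a=cv2.resize(a,(400,500),interpolation=2); b=cv2.resize(b,(400,400),interpolation=2); b=np.vstack([b,np.zeros((100,400,3),np.uint8)])
cv2.imwrite("pics/c1.png",np.hstack([a,b])); s=bot.observe(); print(s["position"],s["force"])
```

```text
[ 0.52878343 -0.20985967  0.17805151] [-0.69224232  0.58024008 -0.1380484 ]
```

View pics/c1.png

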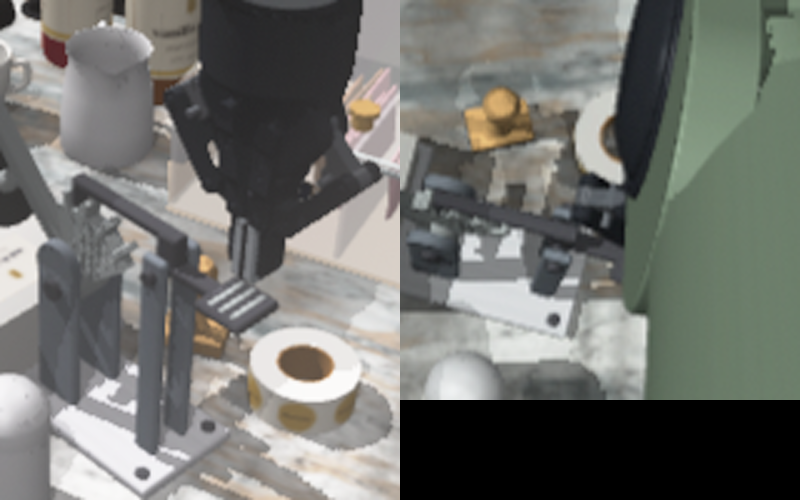

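The fingertips (px 255,275 in the left half) hang just over the paddle (235,300) and clear of the posts. Descending.

Call:
{"method": "arm_command", "body": {"commands": [[[0,0,-8],0,1],[[0,0,-8],0,1],[[0,0,-4],0,1],[[0,0,-3],0,1],[[0,0,-3],0,1],[[0,0,-3],0,1],[[0,0,-2],0,1],[[0,0,-2],0,1],[[0,0,0],0,1]]}}

```text
clock: 3.8
position: [0.5285, -0.2094, 0.1441]
tool_rot: [-3.142, 0.0, -0.282]
force: [0.0, -0.3, -0.2]
grip_width: 0.0003
finger_force: 0.0
```

Run:
```python
from workcell import bot, grab_frame
import cv2,numpy as np
a=grab_frame("scene")["image"][150:300,300:420,::-1]; w=grab_frame("wrist")["image"][:,:,::-1]
a=cv2.resize(a,(400,500),interpolation=2); w=cv2.resize(w,(400,300)); w=np.vstack([w,np.zeros((200,400,3),np.uint8)])
cv2.imwrite("pics/c2.png",np.hstack([a,w])); s=bot.observe(); print(s["position"],s["force"])
```

```text
[ 0.5285917  -0.20947299  0.14432735] [0.22489235 0.12158737 0.2145388 ]
```

View pics/c2.png

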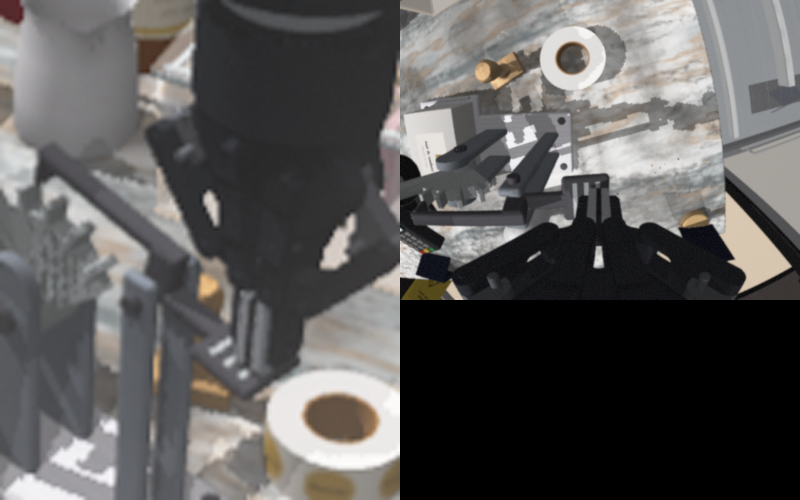

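The paddle is tilted under the fingertips (left half 240,370; wrist half 588,190). Going on down.

Call:
{"method": "arm_command", "body": {"commands": [[[0,0,-2],0,1],[[0,0,-2],0,1],[[0,0,-1],0,1],[[0,0,-1],0,1],[[0,0,0],0,1]]}}

```text
clock: 4.4
position: [0.5285, -0.2094, 0.1381]
tool_rot: [-3.142, 0.0, -0.282]
force: [0.2, 0.1, 0.7]
grip_width: 0.0
finger_force: 0.0
```

Call:
{"method": "arm_command", "body": {"commands": [[[0,0,-1],0,1],[[0,0,-1],0,1],[[0,0,-1],0,1]]}}

```text
clock: 4.7
position: [0.5285, -0.2094, 0.1352]
tool_rot: [-3.142, -0.0, -0.282]
force: [0.4, 0.6, 1.6]
grip_width: -0.0002
finger_force: 0.5
```

Call:
{"method": "arm_command", "body": {"commands": [[[0,0,-1],0,1],[[0,0,-1],0,1]]}}

```text
clock: 4.9
position: [0.5288, -0.2093, 0.1337]
tool_rot: [-3.141, -0.001, -0.282]
force: [-2.4, 3.1, 17.6]
grip_width: 0.0003
finger_force: 7.6
```

Call:
{"method": "arm_command", "body": {"commands": [[[0,0,-1],0,1],[[0,0,-1],0,1]]}}

```text
clock: 5.1
position: [0.5292, -0.2092, 0.1327]
tool_rot: [-3.141, -0.002, -0.282]
force: [-8.0, 6.2, 35.7]
grip_width: 0.0004
finger_force: 15.9
```

Call:
{"method": "arm_command", "body": {"commands": [[[0,0,-1],0,1]]}}

```text
clock: 5.2
position: [0.5294, -0.2092, 0.1322]
tool_rot: [-3.141, -0.002, -0.282]
force: [-10.0, 7.2, 43.7]
grip_width: 0.0003
finger_force: 20.0
```

Call:
{"method": "arm_command", "body": {"commands": [[[0,0,4],0,1],[[0,0,10],0,1],[[0,0,20],0,1],[[0,0,30],0,1],[[0,0,30],0,1],[[0,0,30],0,1],[[0,0,22],0,1],[[5,15,0],0,1],[[9,30,0],0,1],[[9,30,0],0,1],[[9,30,0],0,1],[[9,30,0],0,1],[[9,30,0],0,1],[[9,30,0],0,1],[[8,30,0],0,1],[[3,15,0],0,1],[[0,0,0],0,1],[[0,0,0],0,1]]}}

```text
clock: 7.0
position: [0.5982, 0.0299, 0.2759]
tool_rot: [3.141, 0.0, -0.282]
force: [0.1, -0.5, -0.8]
grip_width: 0.0002
finger_force: 0.0
```

Run:
```python
from workcell import bot, grab_frame
import cv2,numpy as np
from fit import *
f=grab_frame("scene");p=np.load("p.npy")
a=f["image"][90:340,220:420,::-1]; cv2.imwrite("pics/c3.png",cv2.resize(a,(480,600),interpolation=2)); s=bot.observe(); print(s["position"],s["force"])
for t in (.82,.7,.58,.46,.34,.22,.11,0): print(t,np.round(1e3*(W(p,handle(t))+[0,0,.0115])))
```

```text
[0.59826316 0.02929645 0.2760742 ] [ 0.35184187 -0.82193419 -0.23335949]
0.82 [598.  31. 236.]
0.7 [602.  45. 221.]
0.58 [605.  56. 205.]
0.46 [608.  66. 187.]
0.34 [610.  74. 168.]
0.22 [612.  79. 149.]
0.11 [613.  82. 130.]
0 [613.  83. 112.]
```

View pics/c3.png

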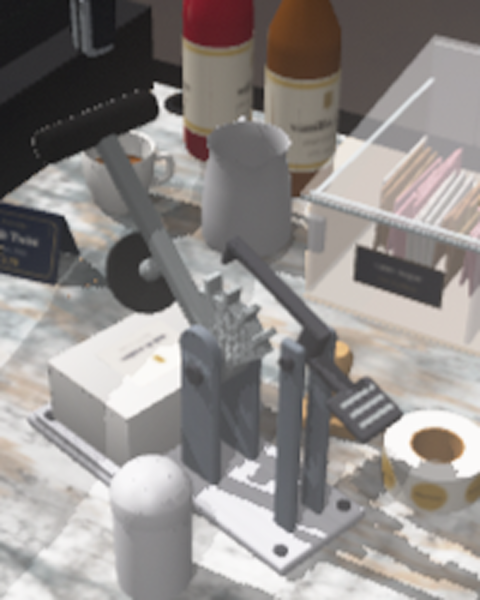

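The pawl is raised clear of the teeth (paddle at crop 370,410 tilted down) and the fingertips hang above the handle (95,50). Now following the handle's arc.

Call:
{"method": "arm_command", "body": {"commands": [[[0,1,-16],0,1],[[0,0,-14],0,1],[[0,1,-8],0,1],[[0,0,-2],0,1],[[1,3,-4],0,1],[[1,3,-4],0,1],[[1,4,-4],0,1],[[1,3,-4],0,1]]}}

```text
clock: 7.85
position: [0.6029, 0.0464, 0.2205]
tool_rot: [-3.141, -0.001, -0.282]
force: [-0.9, 3.8, 7.0]
grip_width: 0.0002
finger_force: 3.4
```

Call:
{"method": "arm_command", "body": {"commands": [[[1,3,-4],0,1],[[1,3,-4],0,1],[[1,3,-4],0,1],[[0,2,-4],0,1],[[1,3,-4],0,1]]}}

```text
clock: 8.35
position: [0.6073, 0.0611, 0.2008]
tool_rot: [-3.139, -0.002, -0.281]
force: [-0.3, 4.5, 5.7]
grip_width: 0.0001
finger_force: 3.1
```

Call:
{"method": "arm_command", "body": {"commands": [[[1,2,-4],0,1],[[0,2,-4],0,1],[[1,2,-5],0,1],[[0,2,-5],0,1],[[1,2,-5],0,1],[[0,2,-5],0,1],[[0,1,-5],0,1],[[0,2,-5],0,1]]}}

```text
clock: 9.15
position: [0.6098, 0.0747, 0.1621]
tool_rot: [-3.141, -0.001, -0.282]
force: [3.1, 0.6, 4.3]
grip_width: 0.0
finger_force: 1.8
```

Call:
{"method": "arm_command", "body": {"commands": [[[1,1,-5],0,1],[[0,1,-5],0,1],[[1,1,-5],0,1],[[0,1,-5],0,1],[[0,1,-5],0,1],[[0,1,-5],0,1],[[0,0,-4],0,1]]}}

```text
clock: 9.85
position: [0.6115, 0.0806, 0.1278]
tool_rot: [3.142, 0.0, -0.282]
force: [1.9, 1.3, 2.9]
grip_width: 0.0002
finger_force: 1.5
```

Call:
{"method": "arm_command", "body": {"commands": [[[0,1,-4],0,1],[[0,0,-4],0,1],[[0,1,-3],0,1],[[0,0,-2],0,1]]}}

```text
clock: 10.25
position: [0.6114, 0.0824, 0.1149]
tool_rot: [3.141, 0.0, -0.282]
force: [0.8, 0.5, 2.7]
grip_width: -0.0
finger_force: 1.2
```

Call:
{"method": "arm_command", "body": {"commands": [[[0,0,-1],0,1],[[0,0,-1],0,1]]}}

```text
clock: 10.45
position: [0.6114, 0.0825, 0.1132]
tool_rot: [3.142, 0.0, -0.282]
force: [1.4, 0.7, 2.5]
grip_width: 0.0001
finger_force: 1.2
```

Call:
{"method": "arm_command", "body": {"commands": [[[0,0,-1],0,1],[[0,0,-1],0,1]]}}

```text
clock: 10.65
position: [0.6115, 0.0826, 0.1113]
tool_rot: [-3.141, 0.0, -0.282]
force: [0.7, -0.4, 3.0]
grip_width: -0.0
finger_force: 1.2
```

Call:
{"method": "arm_command", "body": {"commands": [[[0,0,-1],0,1]]}}

```text
clock: 10.75
position: [0.6116, 0.0827, 0.1108]
tool_rot: [-3.141, -0.0, -0.282]
force: [-5.6, 0.4, 23.7]
grip_width: -0.0003
finger_force: 11.9
```

Firm stop at z = 0.111, just where the level arm should be. Retreat straight up and look.

Call:
{"method": "arm_command", "body": {"commands": [[[0,0,3],0,1],[[0,0,8],0,1],[[0,0,20],0,1],[[0,0,30],0,1],[[0,0,30],0,1],[[0,0,30],0,1],[[0,0,0],0,1],[[0,0,0],0,1]]}}

```text
clock: 11.55
position: [0.6116, 0.0826, 0.232]
tool_rot: [-3.141, -0.001, -0.282]
force: [-0.5, -0.6, -0.6]
grip_width: 0.0001
finger_force: 0.0
```

Run:
```python
from workcell import bot, grab_frame
import cv2
a=grab_frame("scene")["image"][90:340,220:420,::-1]; cv2.imwrite("pics/c4.png",cv2.resize(a,(480,600),interpolation=2)); s=bot.observe(); print(s["position"],s["force"])
```

```text
[0.61119418 0.08248854 0.23106392] [-0.28390593 -1.25383072  0.6702143 ]
```

View pics/c4.png

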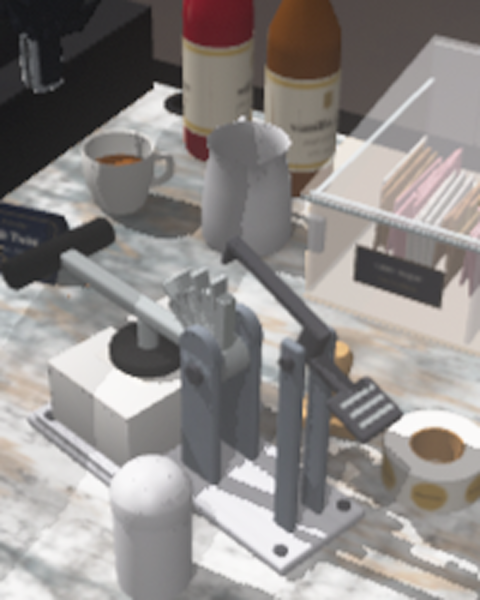

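The pad (145,350) lies flat on the lid, the arm is level and the pawl is still raised. The box and the things beside the press haven't moved, and the gripper (40,60) is clear.

```bash
python3 -c "
from workcell import ticket
print(ticket.job_done())"
```

```text
the job is handed in; nothing more can be done
None
```

The job is handed in at about 11.6 s on the robot's clock: I pushed the paddle to its stop (peak about 44 N at the fingertips), then the arm down until its pad lay flat on the lid; the last picture shows the pawl still clear, and the box and the things beside the press looking unmoved.

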